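Dial open the hasp lock and present it

TASK

The lid of the low steel box is held by a straight-shackle combination lock on a hasp. Without dragging on the shackle, turn the lock's dial click by click until its pointer clicks in at the pip on the lock's top; then, with the lock still down on its hasp, pull the steel tab fully out so that the straight shackle is open; then lift the lock off the staple and finish while holding it up in the gripper, still and level with the dial on top, about 15 cm above the box lid, the shackle still fully out. Do not disturb the tools and parts lying around.

Things in the scene. Friction and masses are not known exactly. Their poses are not given: they have to be found in the camera images.
- strongbox: Fixed grey steel box, 170 x 210 x 45 mm high; origin under its centre. On the lid, along x, a 3 mm hasp strap with an upright staple (arch of 6 mm bar, 24 mm wide along y, top 25 mm above the lid) at x = +3 mm. The lock stands over it. Ribs 8 mm high locate the lock's +x end and the last 12 mm of its sides; beside the rest is free. Seated, it has 1.5 mm and 5 deg of play.
- lock: Loose aluminium lock, 0.4 kg, 60 x 50 x 34 mm; origin at the centre of its underside (48 mm above the table), x from the pull tab to the back, z up. A slot below (24 mm deep, 8 mm wide, at x = -17) takes the staple, which the shackle pin passes through: with the shackle out it lifts straight up (25 mm clears). Grip the flat sides y = +-25 over the origin. Dial knob top: 57 mm above the underside.
- dial (a joint): Angle of the round dial on the lock, rad, anticlockwise from above; 0 = pointer at the pip, shackle free (within 0.08; elsewhere it is blocked). 12 click notches 0.524 rad (30 deg) apart, one at 0; let go, it centres in the nearest. Turning takes about 0.1 Nm. Starts in a notch between 0.5 and 2.1, so turn it clockwise; stops at +-3.1.
- dial_grip (a point): Middle of the dial's black grip bar, on the dial's axis (10.5 mm behind the lock's origin, 48 mm above its underside). Bar 34 mm long (its x), 10 wide, 17 high, top 9 mm above this point; the 40 mm disc under it has its top 8 mm below this point. Its x points away from the pointer end: at dial 0 it equals the lock's +x.
- dial_pointer (a point): Tip of the small white nose at one end of the grip bar at the dial's rim, 20.5 mm from the dial's axis; a white line on top of the bar marks the same end.
- lock_index (a point): Top of the small round steel pip (5 mm wide) on the lock's top face, in front of the dial on the pull tab's side: the pointer must stand at it.
- shackle (a joint): How far the straight shackle is pulled out of the lock, m: 0 = shut (start), 0.028 = fully out against its stop. It slides along the lock's -x with 2 N of friction and stays where it is left. With the dial off its mark it stops after about 2 mm.
- shackle_grip (a point): Centre of the steel pull tab on the outer end of the shackle: a block 26 (x) x 12 (y) x 28 (z) mm with grooved sides, 51 mm from the lock's origin along its -x when shut, its top 30 mm above the lock's underside. Grip it across its 12 mm (along the lock's y) from above.
- hex_key: Bystander: black hex key, 30 x 79 x 8 mm, on the table left of the box.
- link_part: Bystander: small white linkage part, 28 x 71 x 15 mm, on the table right of the box.
- pliers: Bystander: pliers, 44 x 135 x 14 mm, on the table to the right.
- screwdriver: Bystander: screwdriver, 24 x 161 x 24 mm, on the table to the left.
Mind the look-alikes: they are no part of the job. Of the things that look like the lock, the smaller one is meant.

How it is judged:
By the outcome, as a careful person would: the job done as asked, in the order asked, and still so for the second after the job is handed in, while the arm keeps its last pose, push and grip.
It also fails if it takes over 72 s, if anything falls off the work surface, if the arm or the gripper's body presses on something with over 40 N, if the wrist force passes 120 N, or if a joint passes its speed limit or range.

ROBOT

A 6-joint arm with a two-finger parallel gripper is mounted at the origin on a cart in front of the work surface, level with it; the furniture and walls round the work are solid. World frame = base frame: x ahead of the robot, y to its left, z up, the work surface at z = 0. Lengths are in m, angles in rad, forces in N, time in s.
With the tool pointing down it reaches from about 0.3 to 0.775 m from the base axis. Payload 14.6 kg.
Tool frame: the origin (TCP) lies midway between the tips of the shut fingers; the grasp point (between the pads) lies 19 mm behind it (ctrl.pinch_z is the distance from the TCP to the grasp point, in m); z points along the fingers, y is the line along which they close (so a half turn about z gives the same grasp; the last joint's range is limited). The gripper opens to 94 mm and grips with 3 to 60 N. Pads are 16 mm wide; open, the fingers measure 119 mm over their backs; the gripper's body (75 mm by 177 mm) begins 78 mm behind the grasp point.
Start: joints at [-1.282, 0.3, 1.521, -0, 1.321, -0.067], TCP at [0.192, -0.516, 0.205] pointing down, gripper open.
Joint ranges: [-3.03, 3.03], [-0.79, 2.21], [0.23, 2.52], [-1.04, 4.18], [0, 3.07], [-2.55, 2.55]. Speed limits (rad/s): [2.22, 2.22, 2.57, 3.14, 3.14, 3.14].

INTERFACE

Orientations are given as [roll, pitch, yaw] about the fixed x, y, z axes, in that order (R = Rz(yaw) Ry(pitch) Rx(roll)).
In Python, from station import ctrl gives the robot as it stands.
- The arm moves only by the tool jog_arm, never from a script. Its argument "motion" is a list of rows, each a list of 7 numbers: the shift along the tool's x, y, z in m, then the turn, a rotation vector about the tool's x, y, z in rad, then the opening, from -1 (shut) to 1 (fully open). In form: [[tx, ty, tz, rx, ry, rz, gripper], ...]. A call has 1 to 5 rows; each row shifts and turns the commanded pose from where the row before left it, along the tool's axes as they then stand; what a row does not reach is not made up. A row lasts 1/10 s, in which the tool goes at most 50 mm and 8.59 degrees, less where a joint would pass 70% of its speed; a pose out of reach is approached as far as the arm can. A call is refused whole if a number of a shift passes 0.05 or a number of a turn 0.15, either way. A call with a gripper value outside its range is refused whole. The fingers move at their own pace and stop on an object; "squeeze" is the grip in N (left out, the last holds). Time passes only in rows, so rows that do not move let the fingers close. It gives the time, the measured TCP pose, the force, the opening and the grip force at its end, in the units of the state.
- ctrl.get_obs(): the state, without advancing time (a new reading comes with each control period).
- ctrl.camera(name): name is "scene" or "top"; returns the picture (400x640x3 uint8, red, green, blue); there is no depth.
- ctrl.camera_model(name): a dict with "intrinsics" (3x3 intrinsics, pixels), "rvec" (rotation vector, rad) and "tvec" (3), from world to camera coordinates, as OpenCV has them. Camera axes: x right, y down, z forward; pixel columns grow to the right and rows downward; lengths in m; the calibration is good to about 2 mm. A picture is of the moment at which its call begins. camera_model takes no time and is no camera call.
- ctrl.hand_in(): hands the job in; it is judged then, once.
The state is a dict: "time_s": time; "qpos": joint angles; "joint_vel": joint speeds; "tau": joint torques, N m; "ee_pos": TCP position; "eef_rot": TCP orientation; "force": force on the tool from outside, world axes, zero at the start; "moment": the same for the moment, N m; "grip_width": finger opening in m; "grip_force": force on a finger pad.
Only numpy, scipy, OpenCV 4.12 (cv2) and the standard library are available. Lean on these libraries where they do the work, as an engineer would, in place of code of your own. Each camera call takes 0.05 s, during which the arm holds its last target. There are 200 camera calls.

## Working session

There is one attempt and no reset: what is moved stays moved. The work goes in short steps, Python scripts to look and compute and a tool call to move; the robot and the scene stay as the last step left them, time stands still between calls to the robot, and variables do not carry over. Pictures are saved under pics/ and viewed, at most 10 in all, crops included, and the job is handed in when it is done.

Besides the shell and the picture viewer there is one more tool, called after "Emit:" in YAML: its name, and indented under it one key for each argument. jog_arm: Moves the arm, as the interface text tells. Its arguments: {"type":"object","properties":{"motion":{"type":"array"},"squeeze":{"type":"number"}},"required":["motion"]}

```bash
mkdir -p pics; ls; python3 - <<'E'
from station import ctrl
import cv2
for n in("scene","top"):
    cv2.imwrite(f"pics/{n}0.png",ctrl.camera(n)[:,:,::-1]); print(n,ctrl.camera_model(n))
print(ctrl.get_obs(),ctrl.pinch_z)
E
```

```text
pics
scene {'intrinsics': array([[475.27770553,   0.        , 315.08504352],
       [  0.        , 475.27770553, 198.79326465],
       [  0.        ,   0.        ,   1.        ]]), 'rvec': array([ 2.18850728, -1.18949503,  0.40728203]), 'tvec': array([-0.3248178 ,  0.42032985,  1.4415756 ])}
top {'intrinsics': array([[449.48624793,   0.        , 321.31032782],
       [  0.        , 449.48624793, 194.06761539],
       [  0.        ,   0.        ,   1.        ]]), 'rvec': array([ 2.10429769, -2.13116694,  0.16212127]), 'tvec': array([0.02324841, 0.58394752, 1.36342858])}
{'time_s': 0.1, 'qpos': array([-1.28157337e+00,  3.00411142e-01,  1.52148338e+00, -9.57881354e-06,
        1.32067736e+00, -6.65847494e-02]), 'joint_vel': array([ 0.00100849, -0.00153941, -0.00012355, -0.00035235, -0.00252971,
        0.00044226]), 'tau': array([ 1.60296400e-03, -5.32650375e+01, -3.53284729e+01,  7.09766708e-02,
        2.34916684e-02, -5.66128767e-05]), 'ee_pos': array([ 0.19153242, -0.51534328,  0.20496054]), 'eef_rot': array([-3.14061497e+00, -5.58959415e-05,  3.55810050e-01]), 'force': array([-0.3107336 , -0.25624159, -0.35366421]), 'moment': array([ 0.03698949,  0.0045297 , -0.05485854]), 'grip_force': 0.0, 'grip_width': 0.09357176642034305} 0.0188
```

View pics/scene0.png

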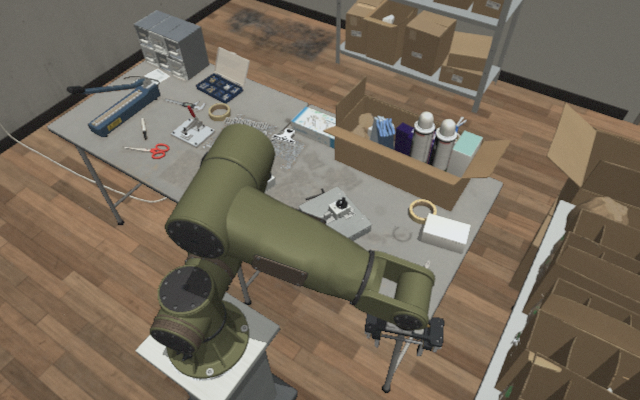

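View pics/top0.png

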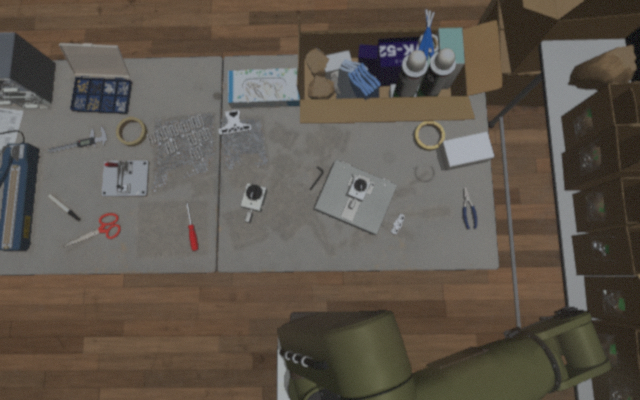

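The top view shows the box at about (356,197) with a lock on it at (358,188). A look-alike lies on the table at (253,197). In the scene view the box lock is at about (341,207). I'll enlarge both to compare.

```bash
python3 - <<'E'
import cv2,numpy as np
t=cv2.imread("pics/top0.png");s=cv2.imread("pics/scene0.png")
r=lambda im,x,y,w,h,k:cv2.resize(im[y:y+h,x:x+w],None,fx=k,fy=k,interpolation=cv2.INTER_CUBIC)
a=r(t,315,155,80,80,5); b=r(s,300,180,80,66,5)[:400,:400]; b=cv2.copyMakeBorder(b,0,400-b.shape[0],0,0,0)
c=r(t,235,170,40,55,4); c=cv2.copyMakeBorder(c,0,200-c.shape[0] if c.shape[0]<200 else 0,0,800-160,0)[:200]
cv2.imwrite("pics/crop1.png",np.vstack([np.hstack([a,b]),c]))
E
```

```text
(no output)
```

View pics/crop1.png

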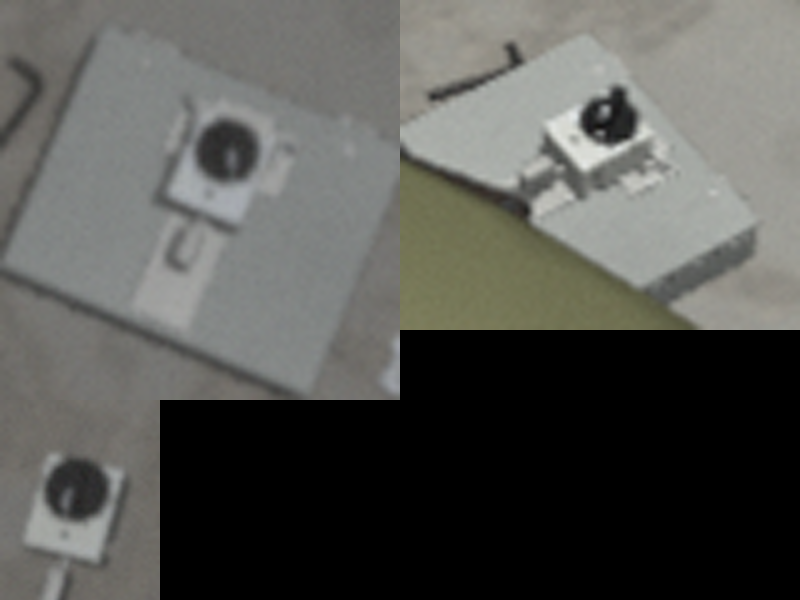

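Candidates: lock A at (358,188) in the top view, on the box hasp, and lock B at (253,197), loose on the table. A stands over the staple with the ribs at its rear. I'll check the sizes by ray casting.

```bash
cat >h.py <<'E'
import numpy as np,cv2
from station import ctrl
def ray(n,uv):
    m=ctrl.camera_model(n);R=cv2.Rodrigues(m["rvec"])[0]
    d=R.T@np.linalg.solve(m["intrinsics"],np.array([*uv,1.]));return -R.T@m["tvec"],d/np.linalg.norm(d)
def onz(n,uv,z):
    c,d=ray(n,uv);return c+d*(z-c[2])/d[2]
def tri(a,b):
    (c1,d1),(c2,d2)=ray("top",a),ray("scene",b)
    s=np.linalg.lstsq(np.c_[d1,-d2],c2-c1,rcond=None)[0];p,q=c1+s[0]*d1,c2+s[1]*d2
    return (p+q)/2,np.linalg.norm(p-q)
def proj(n,p):
    m=ctrl.camera_model(n);return cv2.projectPoints(np.array([p],float),m["rvec"],m["tvec"],m["intrinsics"],None)[0].ravel()
E
python3 - <<'E'
from h import *
np.set_printoptions(precision=4,suppress=True)
cr=lambda x,y:(315+(x-2)/5,155+(y-2)/5)
sc=lambda x,y:(300+(x-402)/5,180+(y-2)/5)
print("pip",tri(cr(208,193),sc(575,140)))
print("dial",tri(cr(226,150),sc(608,120)))
print("tab",tri(cr(183,250),sc(515,207)))
print("boxR",tri(cr(400,150),sc(757,225)), "boxback",tri(cr(103,28),sc(590,36)))
box=[onz("top",cr(*p),.045) for p in((103,28),(400,150),(310,398),(3,266))]
print("box",*box,"edges",[np.linalg.norm(box[i]-box[i-1]) for i in range(4)],"c",np.mean(box,0))
lk=[onz("top",cr(*p),.082) for p in((168,200),(240,225))]
print("A front",*lk,np.linalg.norm(lk[0]-lk[1]))
c2=lambda x,y:(235+(x-2)/4,170+(y-402)/4)
for z in(.034,.04):
  lk=[onz("top",c2(*p),z) for p in((25,547),(104,560))]; print("B front",np.linalg.norm(lk[0]-lk[1]))
# body mask for A and strap/ribs
t=cv2.cvtColor(cv2.imread("pics/top0.png"),cv2.COLOR_BGR2GRAY)
for nm,(x0,y0,x1,y1),z in(("dialA",(340,165,380,215),.09),("dialB",(235,175,275,215),.045)):
    m=(t[y0:y1,x0:x1]<75).astype(np.uint8);cs,_=cv2.findContours(m,0,2);c=max(cs,key=cv2.contourArea)
    (u,v),r=cv2.minEnclosingCircle(c);A=cv2.contourArea(c);p=onz("top",(u+x0,v+y0),z)
    print(nm,u+x0,v+y0,r,"diam",2*np.linalg.norm(onz("top",(u+x0+r,v+y0),z)-p),p)
E
```

```text
pip (array([ 0.5795, -0.0916,  0.0812]), np.float64(0.0017408849949996266))
dial (array([ 0.6055, -0.103 ,  0.0839]), np.float64(0.0024686145050148746))
tab (array([ 0.5465, -0.072 ,  0.0301]), np.float64(0.01755607476170629))
boxR (array([ 0.6151, -0.2183,  0.0331]), np.float64(0.0009579500803882299)) boxback (array([ 0.6971, -0.0304,  0.0395]), np.float64(0.0017227549149715642))
box [ 0.6951 -0.0297  0.045 ] [ 0.6124 -0.2162  0.045 ] [ 0.4563 -0.1544  0.045 ] [0.5418 0.0357 0.045 ] edges [np.float64(0.16662280586060482), np.float64(0.20404336413913216), np.float64(0.1679225664440077), np.float64(0.20848842599713938)] c [ 0.5764 -0.0912  0.045 ]
A front [ 0.5759 -0.0676  0.082 ] [ 0.5597 -0.1114  0.082 ] 0.04669858861583514
B front 0.06436883690089634
B front 0.06409512513408366
dialA 360.0 184.6428565979004 5.527859687805176 diam 0.03384507488144648 [ 0.605  -0.1041  0.09  ]
dialB 253.86842155456543 192.13157844543457 7.443421840667725 diam 0.047515098147028076 [0.5949 0.2304 0.045 ]
```

A's front is about 47 mm wide and B's about 64 mm. A is the smaller one and sits on the hasp with its tab toward the robot, so A is the lock meant. Next I'll measure the dial pointer.

```bash
python3 - <<'E'
from h import *
np.set_printoptions(precision=4,suppress=True)
ims={n:np.mean([ctrl.camera(n).astype(float) for _ in range(6)],0) for n in("top","scene")}
ax=np.array([.6047,-.1038]);rows=[]
for n in ims:
    u0,v0=map(int,proj(n,[*ax,.098])); k=16;im=ims[n][v0-k:v0+k,u0-k:u0+k]
    big=cv2.resize(np.clip(im*1.6,0,255).astype(np.uint8)[:,:,::-1],None,fx=12,fy=12,interpolation=cv2.INTER_CUBIC);
    # predicted line midpoints/ pointer tips per notch
    for i in range(0,5):
        a=-.413+i*np.pi/6; d=-np.array([np.cos(a),np.sin(a)])
        for r,z,c in((.0205,.093,(0,0,255)),(.012,.105,(0,255,0))):
            u,v=proj(n,[*(ax+r*d),z]); p=(int((u-u0+k+.5)*12),int((v-v0+k+.5)*12)); cv2.circle(big,p,3,c,1)
            cv2.putText(big,str(i),(p[0]+4,p[1]),0,.35,c,1)
            print(n,i,z,cv2.remap(ims[n].mean(2).astype(np.float32),np.float32([[u]]),np.float32([[v]]),1)[0,0]) if 1 else 0
    rows.append(big)
cv2.imwrite("pics/dial.png",np.hstack(rows))
E
```

```text
top 0 0.093 111.67664
top 0 0.105 50.62554
top 1 0.093 122.21963
top 1 0.105 85.517365
top 2 0.093 107.19662
top 2 0.105 61.508682
top 3 0.093 118.8189
top 3 0.105 53.542534
top 4 0.093 122.69683
top 4 0.105 55.39692
scene 0 0.093 43.915855
scene 0 0.105 45.63455
scene 1 0.093 100.30762
scene 1 0.105 111.25065
scene 2 0.093 42.412
scene 2 0.105 31.739908
scene 3 0.093 41.97851
scene 3 0.105 35.35438
scene 4 0.093 122.548615
scene 4 0.105 50.86936
```

View pics/dial.png

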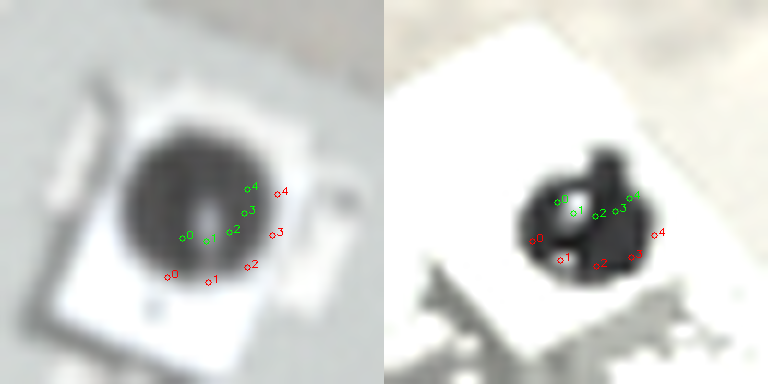

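Line and nose both sit at notch 1 in both views: (207,228) in the top panel, and (575,207) with the nose at (565,262) in the scene panel. So the dial is at +0.524. The bar yaw is about 0.11 and the axis about (0.605,-0.104). Moving there.

Emit:
jog_arm:
  motion:
    - [0,0,0,0,0,0.123,0]
    - [0,0,0,0,0,0.123,0]
    - [0.033,-0.026,0,0,0,0,-0.2]
    - [0.033,-0.026,0,0,0,0,-0.2]
    - [0.033,-0.026,0,0,0,0,-0.2]

```text
time_s: 1.2
ee_pos: [0.2821, -0.4261, 0.2054]
eef_rot: [-3.142, -0.0, 0.109]
force: [-0.2, 0.5, 0.1]
grip_width: 0.0572
grip_force: 0.0
```

Emit:
jog_arm:
  motion:
    - [0.033,-0.026,0,0,0,0,-0.2]
    - [0.033,-0.026,0,0,0,0,-0.2]
    - [0.033,-0.026,0,0,0,0,-0.2]
    - [0.033,-0.026,0,0,0,0,-0.2]
    - [0.033,-0.026,0,0,0,0,-0.2]

```text
time_s: 1.7
ee_pos: [0.4322, -0.2785, 0.2056]
eef_rot: [3.141, -0.0, 0.11]
force: [1.0, -0.0, -0.1]
grip_width: 0.0374
grip_force: 0.0
```

Emit:
jog_arm:
  motion:
    - [0.033,-0.026,0,0,0,0,-0.2]
    - [0.033,-0.026,0,0,0,0,-0.2]
    - [0.033,-0.026,0,0,0,0,-0.2]
    - [0.033,-0.026,0,0,0,0,-0.2]
    - [0,0,0,0,0,0,-0.2]

```text
time_s: 2.2
ee_pos: [0.5532, -0.1588, 0.205]
eef_rot: [-3.141, -0.0, 0.114]
force: [-0.0, -0.4, 0.3]
grip_width: 0.0374
grip_force: 0.0
```

Emit:
jog_arm:
  motion:
    - [0.029,-0.0245,0,0,0,0,-0.2]
    - [0.0285,-0.0245,0,0,0,0,-0.2]
    - [0,0,0.035,0,0,0,-0.2]
    - [0,0,0.03,0,0,0,-0.2]
    - [0,0,0,0,0,0,-0.2]

```text
time_s: 2.7
ee_pos: [0.6007, -0.107, 0.1365]
eef_rot: [-3.139, 0.007, 0.11]
force: [0.2, 0.6, 0.6]
grip_width: 0.0377
grip_force: 0.0
```

```bash
python3 - <<'E'
from h import *
print(ctrl.get_obs()["ee_pos"])
s=ctrl.camera("scene")[:,:,::-1][150:250,280:400];t=ctrl.camera("top")[:,:,::-1][150:250,300:420]
cv2.imwrite("pics/near.png",cv2.resize(np.hstack([s,t]),None,fx=3.3,fy=3.3,interpolation=2))
E
```

```text
[ 0.60072194 -0.10700048  0.13649481]
```

View pics/near.png

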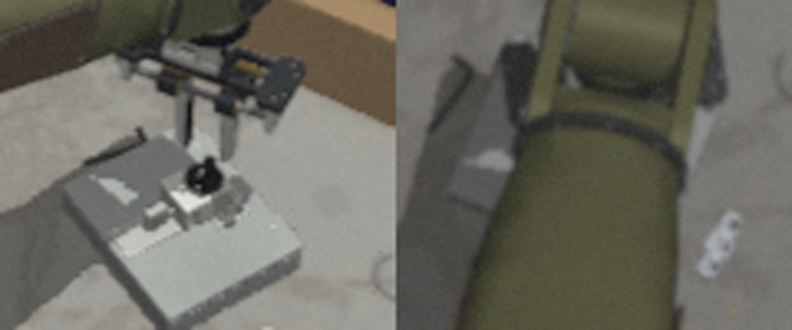

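The scene view is clear now: the fingers straddle the area above the dial, which is at about (203,178) in the crop. I'll correct by a few mm, descend and grip the bar gently.

Emit:
jog_arm:
  motion:
    - [0,0,0,0,0,0,-0.2]
    - [0,0,0,0,0,0,-0.2]

```text
time_s: 3.0
ee_pos: [0.6033, -0.1074, 0.1423]
eef_rot: [3.141, -0.002, 0.109]
force: [0.3, -0.1, -0.7]
grip_width: 0.0376
grip_force: 0.0
```

Emit:
jog_arm:
  motion:
    - [0.0018,-0.0034,0.015,0,0,0,-0.2]
    - [0,0,0.015,0,0,0,-0.2]
    - [0,0,0.01,0,0,0,-0.2]
    - [0,0,0.005,0,0,0,-0.2]
    - [0,0,0,0,0,0,-0.2]

```text
time_s: 3.5
ee_pos: [0.6038, -0.1034, 0.0943]
eef_rot: [-3.141, 0.002, 0.11]
force: [0.8, 0.8, -0.3]
grip_width: 0.0376
grip_force: 0.0
```

Emit:
jog_arm:
  motion:
    - [0,0,0,0,0,0,-0.2]
    - [0,0,0,0,0,0,-0.2]

```text
time_s: 3.7
ee_pos: [0.6045, -0.1036, 0.096]
eef_rot: [3.141, -0.001, 0.11]
force: [-0.1, 0.7, 0.2]
grip_width: 0.0377
grip_force: 0.0
```

Emit:
jog_arm:
  motion:
    - [0,0,0.003,0,0,0,-0.5]
    - [0,0,0,0,0,0,-0.8]
    - [0,0,0,0,0,0,-1]
    - [0,0,0,0,0,0,-1]
    - [0,0,0,0,0,0,-1]
  squeeze: 20

```text
time_s: 4.2
ee_pos: [0.6043, -0.1036, 0.0925]
eef_rot: [3.141, -0.0, 0.11]
force: [1.0, -2.1, -0.4]
grip_width: 0.0099
grip_force: 20.0
```

Emit:
jog_arm:
  motion:
    - [0,0,0,0,0,0,-1]
    - [0,0,0,0,0,0,-1]

```text
time_s: 4.4
ee_pos: [0.6043, -0.1035, 0.0925]
eef_rot: [3.141, -0.0, 0.11]
force: [0.0, -2.0, -0.5]
grip_width: 0.0098
grip_force: 20.0
```

The bar is gripped (9.8 mm). Turning one click clockwise.

Emit:
jog_arm:
  motion:
    - [0,0,0,0,0,0.1,-1]
    - [0,0,0,0,0,0.11,-1]
    - [0,0,0,0,0,0.11,-1]
    - [0,0,0,0,0,0.11,-1]
    - [0,0,0,0,0,0.1,-1]

```text
time_s: 4.9
ee_pos: [0.6043, -0.1035, 0.0925]
eef_rot: [-3.142, -0.0, -0.425]
force: [0.6, -0.3, -0.6]
grip_width: 0.0097
grip_force: 20.0
```

Emit:
jog_arm:
  motion:
    - [0,0,0,0,0,0.02,-1]
    - [0,0,0,0,0,0,-1]
    - [0,0,0,0,0,0,-1]

```text
time_s: 5.2
ee_pos: [0.6042, -0.1035, 0.0925]
eef_rot: [-3.142, -0.0, -0.438]
force: [0.4, -1.3, 0.1]
grip_width: 0.0097
grip_force: 20.0
```

```bash
python3 - <<'E'
from station import ctrl
o=ctrl.get_obs();print(o["force"],o["moment"],o["eef_rot"])
E
```

```text
[ 0.38560947 -1.26731002  0.14768631] [-0.0822543  -0.11261963 -0.05138086] [-3.14154942e+00 -1.31974675e-04 -4.37951425e-01]
```

Emit:
jog_arm:
  motion:
    - [0,0,0,0,0,0,-0.2]
    - [0,0,0,0,0,0,-0.2]
    - [0,0,0,0,0,0,-0.2]
    - [0,0,-0.03,0,0,0,-0.2]
    - [0,0,-0.04,0,0,0,-0.2]

```text
time_s: 5.7
ee_pos: [0.6032, -0.1032, 0.1615]
eef_rot: [3.141, 0.004, -0.44]
force: [0.2, 0.9, -0.4]
grip_width: 0.0372
grip_force: 0.0
```

Emit:
jog_arm:
  motion:
    - [-0.03,0,0,0,0,0,-0.2]
    - [-0.031,0,0,0,0,0,-0.2]
    - [0,0,0,0,0,0,-0.2]
    - [0,0,0,0,0,0,-0.2]

```text
time_s: 6.1
ee_pos: [0.5492, -0.0774, 0.163]
eef_rot: [-3.141, -0.001, -0.44]
force: [-0.1, -0.7, 0.4]
grip_width: 0.0377
grip_force: 0.0
```

```bash
python3 - <<'E'
from h import *
o=ctrl.get_obs();print(o["ee_pos"],o["eef_rot"])
im=np.mean([ctrl.camera("scene").astype(float) for _ in range(4)],0)
ax=np.array([.6043,-.1036]);u0,v0=map(int,proj("scene",[.59,-.1,.08]));k=32
big=cv2.resize(np.clip(im[v0-k:v0+k,u0-k:u0+k]*1.2,0,255).astype(np.uint8)[:,:,::-1],None,fx=9,fy=9,interpolation=2)
def mark(p,c,t):
    u,v=proj("scene",p);p=(int((u-u0+k+.5)*9),int((v-v0+k+.5)*9));cv2.circle(big,p,3,c,1);cv2.putText(big,t,(p[0]+4,p[1]),0,.35,c,1)
for i in(-1,0,1):
    a=-.413+i*np.pi/6;d=-np.array([np.cos(a),np.sin(a)])
    mark([*(ax+.0205*d),.093],(0,0,255),str(i));mark([*(ax+.012*d),.105],(0,255,0),str(i))
d=-np.array([np.cos(-.413),np.sin(-.413)]);mark([*(ax+.0615*d),.078],(255,0,0),"tab")
cv2.imwrite("pics/dial2.png",big)
E
```

```text
[ 0.54922388 -0.07741264  0.16296692] [-3.14138850e+00 -8.62042610e-04 -4.39664933e-01]
```

View pics/dial2.png

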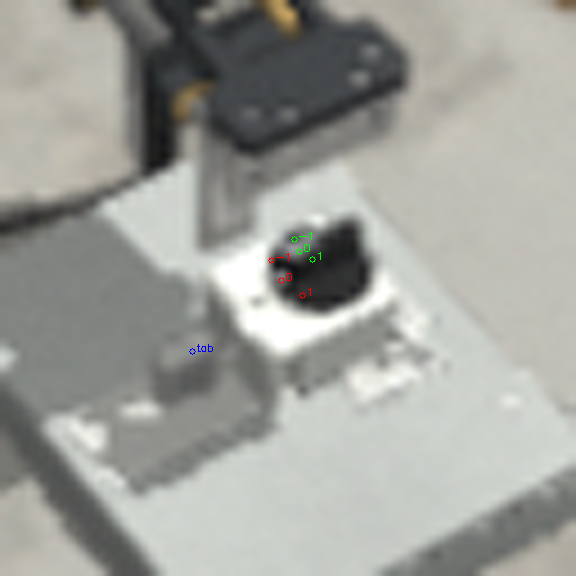

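The bar's far end is at (345,225), the pip at (256,300), and the tab top at about (188,345), near its predicted mark. I'll check the pointer numerically, since the markers cover it.

```bash
python3 - <<'E'
from h import *
im=np.mean([ctrl.camera("scene").astype(float).mean(2) for _ in range(4)],0).astype(np.float32)
ax=np.array([.6043,-.1036])
for i in np.arange(-1,1.6,.25):
    a=-.413+i*np.pi/6;d=-np.array([np.cos(a),np.sin(a)])
    f=lambda r,z:float(cv2.getRectSubPix(im,(1,1),tuple(map(float,proj("scene",[*(ax+r*d),z]))))[0,0])
    print(i,[round(f(r,.105)) for r in(.006,.009,.012,.015)],[round(f(r,.093)) for r in(.017,.019,.0205)])
u0,v0=map(int,proj("scene",[*ax,.1]));k=13
print(im[v0-k:v0+k,u0-k:u0+k].astype(int)) if 0 else cv2.imwrite("pics/dial3.png",cv2.resize(np.clip(im[v0-k:v0+k,u0-k:u0+k]*1.5,0,255).astype(np.uint8),None,fx=14,fy=14,interpolation=2))
E
```

```text
-1.0 [110, 99, 79, 107] [51, 53, 92]
-0.75 [105, 103, 99, 110] [32, 34, 66]
-0.5 [99, 105, 115, 118] [53, 66, 73]
-0.25 [91, 103, 115, 107] [72, 96, 94]
0.0 [83, 94, 100, 96] [55, 81, 86]
0.25 [75, 77, 82, 74] [31, 53, 63]
0.5 [67, 60, 58, 54] [34, 33, 40]
0.75 [59, 48, 39, 36] [38, 38, 37]
1.0 [51, 39, 30, 26] [41, 43, 41]
1.25 [45, 33, 29, 27] [42, 42, 39]
1.5 [40, 29, 28, 29] [41, 39, 37]
```

View pics/dial3.png

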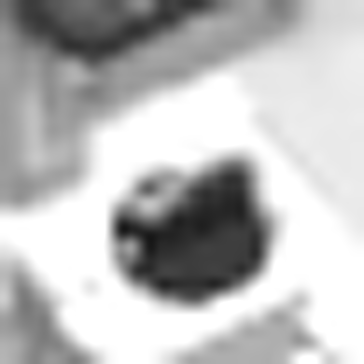

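The line at (167,186) and the nose at (130,243) point along the bar toward the pip at (92,288), so the dial is at 0. Now to the tab.

Emit:
jog_arm:
  motion:
    - [-0.001,0,0.035,0,0,0,-0.2]
    - [0,0,0.035,0,0,0,-0.2]
    - [0,0,0.02,0,0,0,-0.2]
    - [0,0,0.01,0,0,0,-0.2]
    - [0,0,0,0,0,0,-0.2]

```text
time_s: 7.0
ee_pos: [0.5478, -0.077, 0.0616]
eef_rot: [3.141, 0.002, -0.44]
force: [-0.5, 0.1, -0.3]
grip_width: 0.0376
grip_force: 0.0
```

Emit:
jog_arm:
  motion:
    - [0,0,0,0,0,0,-0.2]
    - [0,0,0.004,0,0,0,-0.2]
    - [0,0,0,0,0,0,-0.2]

```text
time_s: 7.3
ee_pos: [0.5483, -0.0771, 0.0588]
eef_rot: [-3.141, -0.001, -0.44]
force: [-0.6, -0.2, -1.0]
grip_width: 0.0377
grip_force: 0.0
```

Emit:
jog_arm:
  motion:
    - [0,0,0.002,0,0,0,-0.6]
    - [0,0,0,0,0,0,-0.8]
    - [0,0,0,0,0,0,-1]
    - [0,0,0,0,0,0,-1]
    - [0,0,0,0,0,0,-1]
  squeeze: 15

```text
time_s: 7.8
ee_pos: [0.5481, -0.077, 0.0565]
eef_rot: [-3.142, -0.0, -0.44]
force: [0.3, 0.3, 0.6]
grip_width: 0.0122
grip_force: 15.0
```

Emit:
jog_arm:
  motion:
    - [0,0,0,0,0,0,-1]
    - [-0.004,0,0,0,0,0,-1]
    - [-0.004,0,0,0,0,0,-1]
    - [0,0,0,0,0,0,-1]

```text
time_s: 8.2
ee_pos: [0.5403, -0.0734, 0.0565]
eef_rot: [3.142, 0.0, -0.44]
force: [-2.5, 0.4, 1.9]
grip_width: 0.0118
grip_force: 15.0
```

It slides freely (8 mm at about 2.5 N). Pulling on to the stop.

Emit:
jog_arm:
  motion:
    - [-0.005,0,0,0,0,0,-1]
    - [-0.005,0,0,0,0,0,-1]
    - [-0.005,0,0,0,0,0,-1]
    - [-0.004,0,0,0,0,0,-1]
    - [0,0,0,0,0,0,-1]

```text
time_s: 8.7
ee_pos: [0.523, -0.0652, 0.0565]
eef_rot: [3.141, 0.001, -0.44]
force: [-1.8, 0.7, 1.7]
grip_width: 0.012
grip_force: 15.0
```

Emit:
jog_arm:
  motion:
    - [-0.001,0,0,0,0,0,-1]
    - [-0.001,0,0,0,0,0,-1]
    - [0,0,0,0,0,0,-1]

```text
time_s: 9.0
ee_pos: [0.5224, -0.0649, 0.0565]
eef_rot: [-3.141, -0.001, -0.44]
force: [4.4, -2.5, -0.9]
grip_width: 0.0122
grip_force: 15.0
```

Emit:
jog_arm:
  motion:
    - [-0.001,0,0,0,0,0,-1]
    - [0,0,0,0,0,0,-1]

```text
time_s: 9.2
ee_pos: [0.5222, -0.0649, 0.0567]
eef_rot: [-3.141, -0.003, -0.44]
force: [8.9, -5.4, -4.1]
grip_width: 0.0121
grip_force: 15.0
```

At the stop: 28.4 mm travelled, and about 10 N against the pull. I'll relax, release, rise and move over the lock body.

Emit:
jog_arm:
  motion:
    - [0.002,0,0,0,0,0,-1]
    - [0,0,0,0,0,0,-0.4]
    - [0,0,0,0,0,0,-0.4]
    - [0,0,0,0,0,0,-0.4]
    - [0,0,-0.03,0,0,0,-0.4]

```text
time_s: 9.7
ee_pos: [0.5208, -0.0647, 0.0837]
eef_rot: [3.14, 0.006, -0.44]
force: [0.7, -0.4, 0.3]
grip_width: 0.0281
grip_force: 0.0
```

Emit:
jog_arm:
  motion:
    - [0,0,-0.04,0,0,0,0.6]
    - [0,0,-0.03,0,0,0,0.6]
    - [0.035,0,0,0,0,0,0.6]
    - [0.035,0,0,0,0,0,0.6]
    - [0.008,0,0,0,0,0,0.6]

```text
time_s: 10.2
ee_pos: [0.595, -0.0994, 0.1561]
eef_rot: [-3.142, -0.0, -0.441]
force: [-0.6, -0.2, -0.2]
grip_width: 0.0645
grip_force: 0.0
```

Emit:
jog_arm:
  motion:
    - [0,0,0,0,0,0,0.6]
    - [0,0,0,0,0,0,0.6]
    - [0,0,0,0,0,0,0.6]

```text
time_s: 10.5
ee_pos: [0.5927, -0.0978, 0.1566]
eef_rot: [-3.142, 0.0, -0.44]
force: [0.1, 0.6, 0.3]
grip_width: 0.0751
grip_force: 0.0
```

```bash
python3 - <<'E'
from h import *
im=np.mean([ctrl.camera("scene").astype(float) for _ in range(4)],0)
u0,v0=map(int,proj("scene",[.575,-.09,.08]));k=32
big=cv2.resize(np.clip(im[v0-k:v0+k,u0-k:u0+k]*1.2,0,255).astype(np.uint8)[:,:,::-1],None,fx=9,fy=9,interpolation=2)
o=ctrl.get_obs();print(o["ee_pos"],o["eef_rot"])
cv2.imwrite("pics/pulled.png",big)
E
```

```text
[ 0.59310706 -0.09811163  0.15674393] [-3.14153582e+00 -2.98172124e-04 -4.39967524e-01]
```

View pics/pulled.png

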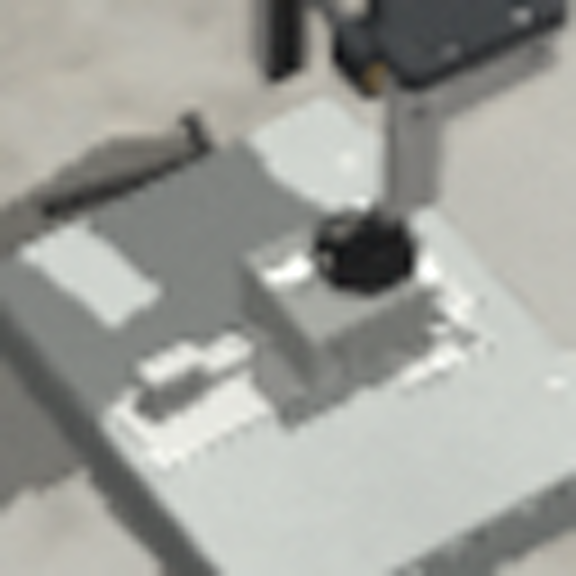

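The tab is clearly out, at (185,365) with rod visible to (245,345). The fingers are over the lock body. Descending beside its flat sides.

Emit:
jog_arm:
  motion:
    - [0.001,0,0.035,0,0,0,0.6]
    - [0,0,0.035,0,0,0,0.6]
    - [0,0,0.02,0,0,0,0.6]
    - [0,0,0.008,0,0,0,0.6]
    - [0,0,0,0,0,0,0.6]

```text
time_s: 11.2
ee_pos: [0.594, -0.0986, 0.058]
eef_rot: [3.141, 0.001, -0.44]
force: [0.2, -0.1, -0.3]
grip_width: 0.0752
grip_force: 0.0
```

Emit:
jog_arm:
  motion:
    - [0,0,0,0,0,0,0.4]
    - [0,0,0,0,0,0,0.2]
    - [0,0,0,0,0,0,0]
    - [0,0,0,0,0,0,-0.2]
    - [0,0,0,0,0,0,-0.2]
  squeeze: 15

```text
time_s: 11.7
ee_pos: [0.5945, -0.0989, 0.0592]
eef_rot: [-3.141, -0.001, -0.44]
force: [-2.1, -0.2, 5.3]
grip_width: 0.0498
grip_force: 15.0
```

Emit:
jog_arm:
  motion:
    - [0,0,0,0,0,0,-1]
    - [0,0,0,0,0,0,-1]
    - [0,0,0,0,0,0,-1]
    - [0,0,-0.004,0,0,0,-1]
    - [0,0,-0.004,0,0,0,-1]
  squeeze: 40

```text
time_s: 12.2
ee_pos: [0.5943, -0.0989, 0.0661]
eef_rot: [3.141, -0.0, -0.44]
force: [4.5, -2.4, -8.3]
grip_width: 0.0496
grip_force: 40.0
```

Emit:
jog_arm:
  motion:
    - [0,0,-0.004,0,0,0,-1]
    - [0,0,-0.005,0,0,0,-1]
    - [0,0,-0.006,0,0,0,-1]
    - [0,0,-0.007,0,0,0,-1]
    - [0,0,-0.008,0,0,0,-1]

```text
time_s: 12.7
ee_pos: [0.5939, -0.0986, 0.0968]
eef_rot: [3.141, 0.001, -0.44]
force: [0.3, -0.4, -5.0]
grip_width: 0.0498
grip_force: 40.0
```

Emit:
jog_arm:
  motion:
    - [0,0,-0.015,0,0,0,-1]
    - [0,0,-0.025,0,0,0,-1]
    - [0,0,-0.025,0,0,0,-1]
    - [0,0,-0.02,0,0,0,-1]
    - [0,0,-0.014,0,0,0,-1]

```text
time_s: 13.2
ee_pos: [0.5945, -0.0988, 0.198]
eef_rot: [-3.141, -0.002, -0.44]
force: [0.3, -0.1, -5.2]
grip_width: 0.0498
grip_force: 40.0
```

Emit:
jog_arm:
  motion:
    - [0,0,-0.008,0,0,0,-1]
    - [0,0,0,0,0,0,-1]
    - [0,0,0,0,0,0,-1]
    - [0,0,0,0,0,0,-1]
    - [0,0,0,0,0,0,-1]

```text
time_s: 13.7
ee_pos: [0.594, -0.0987, 0.2026]
eef_rot: [3.141, 0.001, -0.44]
force: [-0.5, 0.5, -5.5]
grip_width: 0.0497
grip_force: 40.0
```

```bash
python3 - <<'E'
from h import *
o=ctrl.get_obs();print(o["ee_pos"],o["eef_rot"],o["force"],o["grip_width"])
im=ctrl.camera("scene")
u0,v0=map(int,proj("scene",[.585,-.095,.15]));k=50
cv2.imwrite("pics/final.png",cv2.resize(im[v0-k:v0+k,u0-k:u0+k,::-1],None,fx=6,fy=6,interpolation=2))
E
```

```text
[ 0.59401363 -0.09871228  0.20261402] [ 3.14128737e+00  1.34998637e-03 -4.40194259e-01] [-0.4647406   0.53448595 -5.47248975] 0.04967272202767632
```

View pics/final.png

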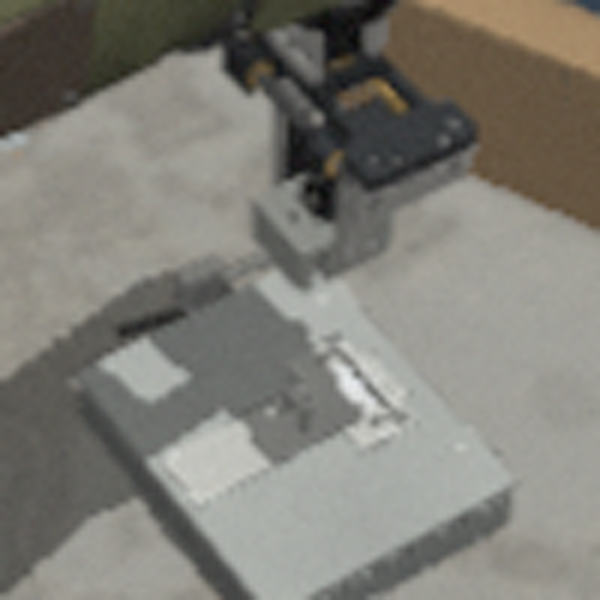

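The lock hangs level at about (300,230) with the dial between the fingers. The tab is still out at (205,275) and the staple is empty at (290,405). Settling, then handing in.

Emit:
jog_arm:
  motion:
    - [0,0,-0.003,0,0,0,-1]
    - [0,0,0,0,0,0,-1]
    - [0,0,0,0,0,0,-1]
    - [0,0,0,0,0,0,-1]
    - [0,0,0,0,0,0,-1]

```text
time_s: 14.25
ee_pos: [0.5942, -0.0988, 0.2064]
eef_rot: [3.142, 0.0, -0.44]
force: [0.6, 0.5, -5.1]
grip_width: 0.0501
grip_force: 40.0
```

```bash
python3 -c "
from station import ctrl
o=ctrl.get_obs();print(o['ee_pos'],abs(o['joint_vel']).max());print(ctrl.hand_in())"
```

```text
[ 0.59423646 -0.09877168  0.20639372] 0.00196804311542629
the job is handed in; nothing more can be done
None
```

I handed the job in at about 14 s: the dial was turned one click to the pip, the shackle pulled fully out (28 mm), and the lock lifted off the staple and held still and level about 15 cm above the lid; the hand-in gave no verdict back.

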